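# Run a finger along the pegboard's row of push-in fasteners

## Robot

A 6-joint arm with a two-finger parallel gripper is mounted at the origin on the work surface. World frame = base frame: x ahead of the robot, y to its left, z up, the work surface at z = 0. Lengths are in m, angles in degrees, forces in N, time in s.
With the tool pointing down it reaches from about 0.3 to 0.75 m from the base axis. Payload 8.5 kg.
Tool frame: the origin (TCP) lies between the finger pads; the fingertips stand 17 mm ahead of it and the grasp point (between the pads) lies 2 mm behind it; z points along the fingers, y is the direction in which the jaws open and shut (so a half turn about z gives the same grasp; the last joint's range is limited). The gripper opens to 85 mm and grips with 20 to 120 N. Pads are 22 mm wide; open, the fingers measure 114 mm over their backs; the gripper's body (76 mm by 85 mm) begins 54 mm behind the grasp point. The pads swing forward as they close: fully open they stand 13 mm farther back than shut.
Start: joints at [-80.289, 21.807, 74.336, -0, 83.858, -12.336], TCP at [0.206, -0.51, 0.248] pointing down, gripper open.
Joint ranges: [-178.18, 178.18], [-50.72, 133.34], [12.68, 142.11], [-81.47, 261.47], [9.98, 163.14], [-165.26, 165.26]. Speed limits (degrees/s): [136.94, 136.94, 180, 180, 180, 180].

## Interface

Orientations are given as a 3x3 rotation matrix whose columns are the frame's x, y, z axes.
In Python, from rig import readout, eyes, env gives the robot as it stands.
- The arm moves only by the tool arm_command, never from a script. Its argument "rows" is text: rows parted by semicolons, each of 7 numbers parted by spaces: the closure, from 0 (fully open) to 1 (shut), then the shift along the tool's x, y, z in mm, then the turn, a rotation vector about the tool's x, y, z in degrees. In form: grip dx dy dz rx ry rz; .... A call has 1 to 5 rows; each row shifts and turns the commanded pose from where the row before left it, along the tool's axes as they then stand; what a row does not reach is not made up. A row lasts 1/12 s, in which the tool goes at most 41.7 mm and 7.16 degrees, less where a joint would pass 70% of its speed; a pose out of reach is approached as far as the arm can. A call with a gripper value outside its range is refused whole. The fingers move at their own pace and stop on an object; "squeeze" is the grip in N (left out, the last holds). Time passes only in rows, so rows that do not move let the fingers close. It gives the time, the measured TCP pose, the force and the opening at its end, in the units of the state.
- readout.observe(): the state, without advancing time (a new reading comes with each control period).
- eyes.get_image(name): name is "scene" or "top" or "wrist"; returns the picture (420x560x3 uint8, red, green, blue); there is no depth.
- eyes.camera_model(name): a dict with "mtx" (3x3 intrinsics, pixels), "view" (4x4, takes a point from world to camera coordinates). Camera axes: x right, y up, looking along -z (the intrinsics and any distortion apply to the point x, -y, -z); pixel columns grow to the right and rows downward; lengths in m; the calibration is good to about 2 mm. A picture is of the moment at which its call begins: read the wrist's pose just before it. camera_model takes no time and is no camera call; for the wrist camera it gives the pose at the moment of the call.
- env.close_job(): hands the job in, once; it reports no verdict.
The state is a dict: "time_s": time; "q": joint angles; "qvel": joint speeds; "joint_efforts": joint torques, N m; "position": TCP position; "tool_rot": TCP orientation; "ft_force": force on the tool from outside, world axes, zero at the start; "wrist_torque": the same for the moment, N m; "grip_width": finger opening in m.
Only numpy, scipy, OpenCV 4.12 (cv2) and the standard library are available. Lean on these libraries where they do the work, as an engineer would, in place of code of your own. Each camera call takes 0.05 s, during which the arm holds its last target. There are 200 camera calls.

## Task

The row of six white push-in fasteners along the far edge of the pegboard still stands a little proud. Run a fingertip along the row from one end to the other (either way), pressing each head fully home in turn without skipping any, so that the board does not bow; use a light touch, and keep the fingertip down at the row, no more than 3 cm above the heads, until the last one is home. Do not pull the fasteners, and leave the torch, keys, tin and tumbler where they are.

Things in the scene. Friction and masses are not known exactly. Their poses are not given: they have to be found in the camera images.
- panel: brown perforated hardboard panel 300 x 500 mm, face up on two battens on an upturned half-depth orange bottle crate, all fixed. Origin at table height under the board's middle; z up, x across (300 mm way), y along (500 mm way). Face at z = 140 mm. The six proud fasteners are at x = +101.6 mm (the far edge seen from the robot), y = -127, -76.2, -25.4, 25.4, 76.2, 127 mm
- near_row (a point): middle of the matching row of six fasteners along the board's near edge, level with the face; these are fixed and already home, and are to be left alone. They lie along y at the same spacing as the proud row. A white clothes peg is clipped on this edge 190 mm to +y, standing 10 mm above the face
- clip1_top (a point): top centre of the domed head of proud fastener 1 (1 to 6 run from the board's -y end to its +y end, 50.8 mm apart). Slick white nylon: head 28 mm across, 7 mm high, edge sloping about 35 deg, on a 6.6 mm shank. When home its underside lies on the board and its top is 7 mm above the face (147 mm above the table); it starts 3.5 to 5 mm higher
- clip2_top (a point): top centre of the head of proud fastener 2, like fastener 1
- clip3_top (a point): top centre of the head of proud fastener 3, like fastener 1
- clip4_top (a point): top centre of the head of proud fastener 4, like fastener 1
- clip5_top (a point): top centre of the head of proud fastener 5, like fastener 1
- clip6_top (a point): top centre of the head of proud fastener 6, like fastener 1
- clip1 (a joint): how far fastener 1 is pressed in, m: 0.005 is fully home (hard stop), 0 is 5 mm proud, negative is pulled out (it can be pulled out 12 mm further). It starts between 0 and 0.0015, slides in under about 4 N and stays where it is left, no spring
- clip2 (a joint): how far fastener 2 is pressed in, m, like fastener 1
- clip3 (a joint): how far fastener 3 is pressed in, m, like fastener 1
- clip4 (a joint): how far fastener 4 is pressed in, m, like fastener 1
- clip5 (a joint): how far fastener 5 is pressed in, m, like fastener 1
- clip6 (a joint): how far fastener 6 is pressed in, m, like fastener 1
- keys: steel key ring, 38 mm across, with two keys reaching 73 mm from its centre, 4 mm thick, lying loose on the board between the rows; origin at the ring's centre on the board's face
- torch: white plastic torch 150 mm long with 44 mm square ends, lying loose on the board along its length, between the rows; origin at the middle of its underside, x along it
- tin: round aluminium tin with pressed lid, 115 mm across, 70 mm high, standing on the table beside the crate; origin at the middle of its underside
- tumbler: green glass tumbler, 78 mm across the rim, 105 mm high, standing on the table beside the crate; origin at the middle of its underside

How it is judged (in metres and radians):
On the way, in this order (a step that is already met when the one before it is completed fails the run):
1. one end fastener is home and the others follow from that end (value of joint any of clip1, clip6 above 0.0035 m), for 0.05 s.
2. three fasteners running from that end are home ((value of joint each of clip1, clip2, clip3 above 0.0035 m or value of joint each of clip4, clip5, clip6 above 0.0035 m)), for 0.05 s.
3. all six are home (value of joint each of clip1, clip2, clip3, clip4, clip5, clip6 above 0.0035 m), for 0.2 s.
At the end, for the whole second after the job is handed in: All six fasteners are home, each within 1.5 mm of fully in, and the key ring, torch, tin and tumbler are within 20 mm of where they began (all of step 3 and distance of each of keys, torch, tin, tumbler from where it was at the start of the episode below 0.02 m); the robot touches nothing.
It fails at once if the row is worked out of turn: a fastener is pressed home with its neighbours on both sides not yet pressed, or both ends with one between not yet pressed ((value of joint clip2 above 0.0035 m and value of joint each of clip1, clip3 below 0.002 m) or (value of joint clip3 above 0.0035 m and value of joint each of clip2, clip4 below 0.002 m) or (value of joint clip4 above 0.0035 m and value of joint each of clip3, clip5 below 0.002 m) or (value of joint clip5 above 0.0035 m and value of joint each of clip4, clip6 below 0.002 m) or (value of joint each of clip1, clip6 above 0.0035 m and value of joint any of clip2, clip3, clip4, clip5 below 0.002 m)).
It fails at once if between the first fastener and the last the finger leaves the row (fingertip more than 30 mm above the heads, with a little grace) (value of joint any of clip1, clip6 above 0.0035 m and not (value of joint each of clip1, clip2, clip3, clip4, clip5, clip6 above 0.0035 m) and z of the grasp point in the frame of panel above 0.203 m).
It fails at once if a fastener is pulled out (more than 2 mm beyond where it could have stood at the start) (value of joint any of clip1, clip2, clip3, clip4, clip5, clip6 below -0.002 m).
It fails at once if the board is leaned on hard (over 40 N from the fingers) (contact force between the fingers and panel above 40 N).
It fails at once if the key ring, torch, tin or tumbler is moved more than 20 mm or lifted (distance of any of keys, torch, tin, tumbler from where it was at the start of the episode above 0.02 m).
It also fails if it takes over 45 s, if anything falls off the work surface, if the arm or the gripper's body presses on something with over 40 N, if the wrist force passes 120 N, or if a joint passes its speed limit or range.

## Working session

There is one attempt and no reset: what is moved stays moved. The work goes in short steps, Python scripts to look and compute and a tool call to move; the robot and the scene stay as the last step left them, time stands still between calls to the robot, and variables do not carry over. Pictures are saved under pics/ and viewed, about 8 in all and at most 12, crops included, and the job is handed in when it is done.

Besides the shell and the picture viewer there is one more tool, called after "Call:" as name(argument=value, ...) on one line, values as JSON. arm_command: Moves the arm, as the interface text tells. Its arguments: {"type":"object","properties":{"rows":{"type":"string"},"squeeze":{"type":"number"}},"required":["rows"]}

```bash
mkdir -p pics; ls
python3 - <<'E'
from rig import readout, eyes, env
import cv2
s=readout.observe();print({k:s[k] for k in('time_s','position','tool_rot','ft_force','grip_width')})
for n in('scene','top'):
    cv2.imwrite(f'pics/{n}0.png',eyes.get_image(n)[:,:,::-1])
    m=eyes.camera_model(n);print(n,m)
E
```

```text
pics
{'time_s': 0.0, 'position': array([ 0.20638857, -0.50953694,  0.24769873]), 'tool_rot': array([[ 9.26868715e-01,  3.75385537e-01, -2.89933917e-04],
       [ 3.75385555e-01, -9.26867659e-01,  1.42413493e-03],
       [ 2.65869284e-04, -1.42882311e-03, -9.99998944e-01]]), 'ft_force': array([-0.56343107,  0.32373749,  0.42995324]), 'grip_width': 0.08551248838138976}
scene {'mtx': array([[483.67667426,   0.        , 280.65896742],
       [  0.        , 483.67667426, 206.38763414],
       [  0.        ,   0.        ,   1.        ]]), 'view': array([[-0.88684558,  0.46202656, -0.00603176,  0.47274635],
       [-0.24468852, -0.45851864,  0.85433494,  0.02647916],
       [ 0.39195976,  0.75913906,  0.51968782, -1.83930932],
       [ 0.        ,  0.        ,  0.        ,  1.        ]])}
top {'mtx': array([[453.96081622,   0.        , 282.37697667],
       [  0.        , 453.96081622, 202.96596315],
       [  0.        ,   0.        ,   1.        ]]), 'view': array([[-0.00763962, -0.99996282, -0.00399928,  0.00776269],
       [ 0.99448217, -0.00801609,  0.10459905, -0.52135056],
       [-0.10462722, -0.00317812,  0.99450643, -1.24550301],
       [ 0.        ,  0.        ,  0.        ,  1.        ]])}
```

View pics/top0.png

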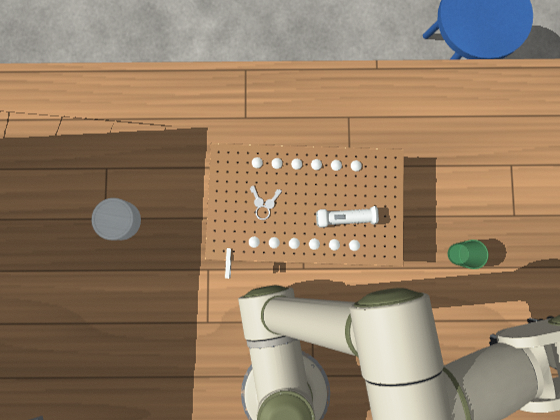

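View pics/scene0.png

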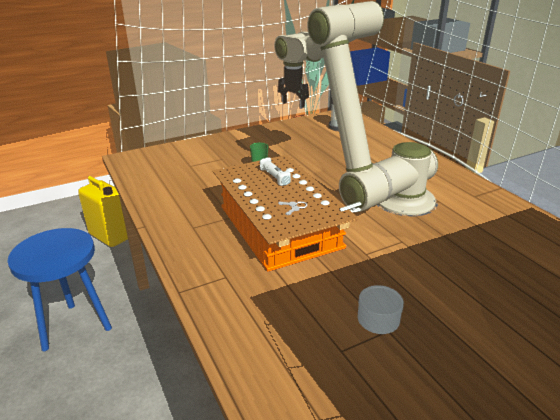

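The top view shows the far row at about (257..356, 162) and the near row at about (254..355, 243). The torch, keys, tin and tumbler are clear of the far row.

```bash
cat > h.py <<'E'
import cv2,numpy as np
from rig import readout,eyes,env
def ray(m,uv,z):
    V=m['view'];R=V[:3,:3];c=-R.T@V[:3,3]
    p=np.linalg.inv(m['mtx'])@[uv[0],uv[1],1]
    d=R.T@(p*[1,-1,-1]); return c+d*(z-c[2])/d[2]
def proj(m,P):
    p=(m['view']@np.append(P,1))[:3]*[1,-1,-1]; p=m['mtx']@p; return p[:2]/p[2]
def blobs(im,roi,lo=170,a=(20,400)):
    hsv=cv2.cvtColor(im,cv2.COLOR_RGB2HSV);k=cv2.inRange(hsv,(0,0,lo),(180,60,255))
    x0,y0,x1,y1=roi;g=np.zeros_like(k);g[y0:y1,x0:x1]=k[y0:y1,x0:x1]
    n,_,st,ce=cv2.connectedComponentsWithStats(g)
    return [(ce[i],st[i]) for i in range(1,n) if a[0]<st[i][4]<a[1]]
E
python3 - <<'E'
from h import *
im=cv2.imread('pics/top0.png')[:,:,::-1].copy();m=eyes.camera_model('top')
far=sorted([b[0] for b in blobs(im,(240,150,370,175))],key=lambda c:-c[0])
near=sorted([b[0] for b in blobs(im,(240,233,370,252))],key=lambda c:-c[0])
F=np.array([ray(m,c,.147) for c in far]);N=np.array([ray(m,c,.145) for c in near])
print(F.round(4),'\n',N.round(4));print(np.linalg.norm(np.diff(F,axis=0),axis=1))
print('axis fits',[np.degrees(np.arctan2(-(A[-1]-A[0])[0],(A[-1]-A[0])[1])) for A in(F,N)],'rowgap',(F-N).mean(0))
im2=cv2.imread('pics/scene0.png')[:,:,::-1].copy();m2=eyes.camera_model('scene')
for b in blobs(im2,(225,165,335,222),170,(8,200)): print(b[0].round(1),b[1][4],ray(m2,b[0],.147).round(4))
E
```

```text
[[ 0.6044 -0.1842  0.147 ]
 [ 0.6057 -0.1334  0.147 ]
 [ 0.6084 -0.0829  0.147 ]
 [ 0.6098 -0.0323  0.147 ]
 [ 0.6121  0.0181  0.147 ]
 [ 0.6146  0.0692  0.147 ]] 
 [[ 0.4013 -0.1761  0.145 ]
 [ 0.403  -0.1254  0.145 ]
 [ 0.4053 -0.0751  0.145 ]
 [ 0.4074 -0.0247  0.145 ]
 [ 0.4096  0.0259  0.145 ]
 [ 0.4114  0.0764  0.145 ]]
[0.05077808 0.05057228 0.05062801 0.0504551  0.05116933]
axis fits [np.float64(-2.2905329156934493), np.float64(-2.29241020852586)] rowgap [ 0.20284946 -0.00778283  0.002     ]
[261.1 166.4] 10 [ 0.485  -0.2442  0.147 ]
[296.  175.6] 26 [ 0.4082 -0.1214  0.147 ]
[236.7 180.3] 30 [ 0.6054 -0.1874  0.147 ]
[302.7 181.8] 31 [ 0.4101 -0.0705  0.147 ]
[242.1 186.9] 30 [ 0.6079 -0.1355  0.147 ]
[309.5 188.4] 29 [ 0.4132 -0.0198  0.147 ]
[247.7 193.5] 28 [ 0.6094 -0.0859  0.147 ]
[317.1 195.2] 32 [0.414  0.0308 0.147 ]
[253.6 200.9] 33 [ 0.6125 -0.0332  0.147 ]
[324.9 202.3] 34 [0.4159 0.0813 0.147 ]
[292.3 206. ] 127 [0.5181 0.0523 0.147 ]
[259.9 208.2] 36 [0.6137 0.0167 0.147 ]
[266.6 216.1] 39 [0.6156 0.0677 0.147 ]
```

Both views agree on the row to about 3 mm, the spacing is 50.8 mm, and the tilt is -2.3°. I'll shut the fingers, square up to the board and move above fastener 1.

Call:
arm_command(rows="1 0 0 0 0 0 6.1; 1 0 0 0 0 0 6.1; 1 0 0 0 0 0 6.1; 1 0 0 0 0 0 6.1; 1 0 0 0 0 0 0", squeeze=30)

```text
time_s: 0.52
position: [0.2064, -0.5096, 0.248]
tool_rot: [[0.999, -0.045, -0.0], [-0.045, -0.999, 0.001], [-0.0, -0.001, -1.0]]
ft_force: [0.1, 0.3, -0.5]
grip_width: 0.0256
```

Call:
arm_command(rows="1 27.5 -24.2 0 0 0 0; 1 27.5 -24.2 0 0 0 0; 1 27.5 -24.2 0 0 0 0; 1 27.5 -24.2 0 0 0 0; 1 27.5 -24.2 0 0 0 0")

```text
time_s: 0.93
position: [0.3498, -0.3932, 0.2482]
tool_rot: [[0.999, -0.038, -0.0], [-0.038, -0.999, 0.0], [-0.0, -0.0, -1.0]]
ft_force: [0.3, -0.5, -1.0]
grip_width: 0.0001
```

Call:
arm_command(rows="1 27.5 -24.2 0 0 0 0; 1 27.5 -24.2 0 0 0 0; 1 27.5 -24.2 0 0 0 0; 1 27.5 -24.2 0 0 0 0; 1 27.5 -24.2 0 0 0 0")

```text
time_s: 1.35
position: [0.4923, -0.2778, 0.2482]
tool_rot: [[0.999, -0.037, -0.0], [-0.037, -0.999, 0.0], [-0.0, -0.0, -1.0]]
ft_force: [0.1, -0.7, -0.0]
grip_width: 0.0
```

Call:
arm_command(rows="1 27.5 -24.2 0 0 0 0; 1 27.5 -24.2 0 0 0 0; 1 27.5 -24.2 0 0 0 0; 1 27.5 -24.2 0 0 0 0; 1 0 0 0 0 0 0")

```text
time_s: 1.77
position: [0.6084, -0.1827, 0.2473]
tool_rot: [[0.999, -0.032, 0.0], [-0.032, -0.999, 0.002], [0.0, -0.002, -1.0]]
ft_force: [0.7, 0.4, 0.5]
grip_width: 0.0001
```

Run:
```python
from h import *
s=readout.observe();m=eyes.camera_model('wrist');im=eyes.get_image('wrist');print(s['position'],s['tool_rot'].round(3).tolist(),s['q'])
cv2.imwrite('pics/w1.png',im[:,:,::-1])
for b in blobs(im,(0,0,560,420),170,(150,20000)): print(b[0].round(1),b[1],ray(m,b[0],.149).round(4))
print('tip px',proj(m,s['position']+s['tool_rot'][:,2]*.017))
```

```text
[ 0.60840486 -0.18268831  0.2472903 ] [[0.999, -0.032, 0.0], [-0.032, -0.999, 0.002], [0.0, -0.002, -1.0]] [-27.4087539   30.66226393  59.55299176   0.09283316  89.81157677
  64.4347178 ]
[ 11.7 213.4] [  0 195  28  36 818] [0.6134 0.0119 0.149 ]
[ 76.9 213. ] [  58  195   39   36 1094] [ 0.6122 -0.0354  0.149 ]
[145.5 214.1] [ 126  196   39   37 1106] [ 0.6099 -0.0848  0.149 ]
[215.2 214.4] [ 196  197   39   36 1101] [ 0.6081 -0.1351  0.149 ]
[284.6 215.2] [ 266  197   39   37 1105] [ 0.6059 -0.1852  0.149 ]
[ 24.4 327.8] [   0  292   48   80 1225] [0.516  0.0283 0.149 ]
tip px [280.77703762 265.55181248]
```

View pics/w1.png

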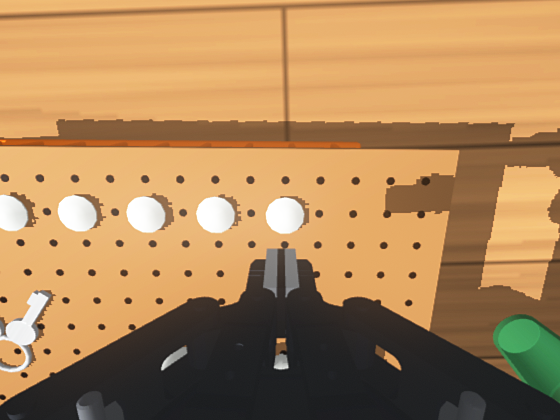

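The wrist view puts fastener 1 at pixel (285, 215), i.e. (0.606, -0.185), which matches the top view. The shut tip is just beside that spot, so I'll correct and come down.

Call:
arm_command(rows="1 -2.3 2.4 20 0 0 0.5; 1 0 0 25 0 0 0; 1 0 0 20 0 0 0; 1 0 0 5 0 0 0; 1 0 0 0 0 0 0")

```text
time_s: 2.23
position: [0.6017, -0.1898, 0.1771]
tool_rot: [[0.999, -0.049, -0.003], [-0.049, -0.999, 0.001], [-0.003, -0.001, -1.0]]
ft_force: [-0.3, 0.4, 0.2]
grip_width: 0.0003
```

Call:
arm_command(rows="1 0 0 2 0 0 0; 1 0 0 2 0 0 0; 1 0 0 2 0 0 0; 1 0 0 0 0 0 0")

```text
time_s: 2.57
position: [0.6027, -0.1894, 0.1727]
tool_rot: [[0.999, -0.05, 0.001], [-0.05, -0.999, -0.0], [0.001, 0.0, -1.0]]
ft_force: [0.3, 0.0, 0.1]
grip_width: 0.0
```

Call:
arm_command(rows="1 3.1 -4.5 0 0 0 -0.4; 1 0 0 0 0 0 0; 1 0 0 0 0 0 0")

```text
time_s: 2.82
position: [0.6062, -0.1847, 0.1725]
tool_rot: [[0.999, -0.042, 0.0], [-0.042, -0.999, -0.0], [0.0, 0.0, -1.0]]
ft_force: [-0.1, 0.4, 0.1]
grip_width: -0.0001
```

Run:
```python
from h import *
s=readout.observe();print(s['position'],s['tool_rot'].round(3).tolist(),s['ft_force'])
```

```text
[ 0.60622427 -0.1846784   0.17254614] [[0.999, -0.042, 0.0], [-0.042, -0.999, -0.0], [0.0, 0.0, -1.0]] [-0.07319519  0.41205745  0.12639052]
```

Centred. Now I'll press in small steps; home should be at about TCP z 0.164.

Call:
arm_command(rows="1 0 0 2 0 0 0; 1 0 0 1.5 0 0 0; 1 0 0 0 0 0 0")

```text
time_s: 3.07
position: [0.606, -0.185, 0.1686]
tool_rot: [[0.999, -0.043, -0.0], [-0.043, -0.999, 0.0], [-0.0, -0.0, -1.0]]
ft_force: [-0.3, 0.8, -0.5]
grip_width: 0.0004
```

Call:
arm_command(rows="1 0 0 1 0 0 0; 1 0 0 1 0 0 0; 1 0 0 0 0 0 0")

```text
time_s: 3.32
position: [0.606, -0.1851, 0.167]
tool_rot: [[0.999, -0.043, 0.0], [-0.043, -0.999, -0.0], [0.0, 0.0, -1.0]]
ft_force: [0.4, 0.1, 3.2]
grip_width: 0.0003
```

Call:
arm_command(rows="1 0 0 1 0 0 0; 1 0 0 0.5 0 0 0; 1 0 0 0 0 0 0")

```text
time_s: 3.57
position: [0.606, -0.185, 0.1654]
tool_rot: [[0.999, -0.043, 0.0], [-0.043, -0.999, -0.0], [0.0, 0.0, -1.0]]
ft_force: [0.6, -0.5, 3.9]
grip_width: 0.0001
```

Contact is at 3–4 N and the head is sliding. I'll go on until the stop.

Call:
arm_command(rows="1 0 0 0.7 0 0 0; 1 0 0 0.5 0 0 0; 1 0 0 0 0 0 0")

```text
time_s: 3.82
position: [0.606, -0.185, 0.164]
tool_rot: [[0.999, -0.043, 0.0], [-0.043, -0.999, -0.0], [0.0, 0.0, -1.0]]
ft_force: [0.4, 0.6, 3.4]
grip_width: 0.0
```

Call:
arm_command(rows="1 0 0 0.5 0 0 0; 1 0 0 0 0 0 0")

```text
time_s: 3.98
position: [0.606, -0.185, 0.1636]
tool_rot: [[0.999, -0.043, 0.0], [-0.043, -0.999, -0.0], [0.0, 0.0, -1.0]]
ft_force: [0.3, 0.7, 2.7]
grip_width: 0.0001
```

Call:
arm_command(rows="1 0 0 0.5 0 0 0; 1 0 0 0 0 0 0")

```text
time_s: 4.15
position: [0.606, -0.1851, 0.1635]
tool_rot: [[0.999, -0.043, 0.0], [-0.043, -0.999, -0.0], [0.0, 0.0, -1.0]]
ft_force: [-0.3, -0.0, 6.2]
grip_width: 0.0001
```

Call:
arm_command(rows="1 0 0 0.5 0 0 0; 1 0 0 0 0 0 0")

```text
time_s: 4.32
position: [0.606, -0.1851, 0.1634]
tool_rot: [[0.999, -0.043, 0.001], [-0.043, -0.999, -0.001], [0.001, 0.0, -1.0]]
ft_force: [-2.3, 1.6, 8.1]
grip_width: 0.0003
```

Stop found at TCP z 0.1635, with force rising to 8 N, so fastener 1 is home. Next is a low hop to fastener 2, with the same press.

Call:
arm_command(rows="1 0 0 -10 0 0 0; 1 0 -25.4 0 0 0 0; 1 0 -25.4 0 0 0 0; 1 0 0 0 0 0 0; 1 0 0 0 0 0 0")

```text
time_s: 4.73
position: [0.6081, -0.1333, 0.1727]
tool_rot: [[0.999, -0.041, -0.001], [-0.041, -0.999, 0.0], [-0.001, -0.0, -1.0]]
ft_force: [0.1, -0.9, -0.1]
grip_width: -0.0
```

Call:
arm_command(rows="1 0 0 2 0 0 0; 1 0 0 2 0 0 0; 1 0 0 1.5 0 0 0; 1 0 0 1.5 0 0 0; 1 0 0 0 0 0 0")

```text
time_s: 5.15
position: [0.6081, -0.1349, 0.1656]
tool_rot: [[0.999, -0.043, 0.0], [-0.043, -0.999, -0.0], [0.0, 0.0, -1.0]]
ft_force: [-0.4, -1.3, 2.0]
grip_width: 0.0001
```

Call:
arm_command(rows="1 0 0 1 0 0 0; 1 0 0 1 0 0 0; 1 0 0 0.5 0 0 0; 1 0 0 0 0 0 0; 1 0 0 0 0 0 0")

```text
time_s: 5.57
position: [0.6082, -0.1347, 0.1635]
tool_rot: [[0.999, -0.043, 0.001], [-0.043, -0.999, -0.001], [0.001, 0.001, -1.0]]
ft_force: [-1.0, -2.8, 5.2]
grip_width: 0.0005
```

Call:
arm_command(rows="1 0 0 0.5 0 0 0; 1 0 0 0 0 0 0")

```text
time_s: 5.73
position: [0.6082, -0.1348, 0.1634]
tool_rot: [[0.999, -0.043, 0.001], [-0.043, -0.999, -0.001], [0.001, 0.001, -1.0]]
ft_force: [-2.3, -2.3, 7.8]
grip_width: 0.0001
```

Call:
arm_command(rows="1 0 0 -10 0 0 0; 1 0 -25.4 0 0 0 0; 1 0 -25.4 0 0 0 0; 1 0 0 0 0 0 0; 1 0 0 0 0 0 0")

```text
time_s: 6.15
position: [0.6103, -0.0823, 0.1727]
tool_rot: [[0.999, -0.041, -0.0], [-0.041, -0.999, 0.0], [-0.0, -0.0, -1.0]]
ft_force: [-0.1, -0.3, -0.8]
grip_width: 0.0002
```

Call:
arm_command(rows="1 0 0 2 0 0 0; 1 0 0 2 0 0 0; 1 0 0 1.5 0 0 0; 1 0 0 1.5 0 0 0; 1 0 0 0 0 0 0")

```text
time_s: 6.57
position: [0.6103, -0.0841, 0.1656]
tool_rot: [[0.999, -0.043, 0.0], [-0.043, -0.999, -0.0], [0.0, 0.0, -1.0]]
ft_force: [-0.8, -0.2, 1.9]
grip_width: -0.0
```

Call:
arm_command(rows="1 0 0 1 0 0 0; 1 0 0 1 0 0 0; 1 0 0 0.5 0 0 0; 1 0 0 0.5 0 0 0; 1 0 0 0 0 0 0")

```text
time_s: 6.98
position: [0.6104, -0.084, 0.1634]
tool_rot: [[0.999, -0.043, 0.001], [-0.043, -0.999, -0.001], [0.001, 0.001, -1.0]]
ft_force: [-1.7, -1.9, 7.7]
grip_width: 0.0001
```

Fastener 3 is home, at 7.7 N against the stop. On to 4.

Call:
arm_command(rows="1 0 0 -10 0 0 0; 1 0 -25.4 0 0 0 0; 1 0 -25.4 0 0 0 0; 1 0 0 0 0 0 0; 1 0 0 0 0 0 0")

```text
time_s: 7.4
position: [0.6124, -0.0316, 0.1727]
tool_rot: [[0.999, -0.041, -0.0], [-0.041, -0.999, 0.0], [-0.0, -0.0, -1.0]]
ft_force: [0.2, -0.4, -0.5]
grip_width: 0.0
```

Call:
arm_command(rows="1 0 0 2 0 0 0; 1 0 0 2 0 0 0; 1 0 0 1.5 0 0 0; 1 0 0 1.5 0 0 0; 1 0 0 0 0 0 0")

```text
time_s: 7.82
position: [0.6125, -0.0334, 0.1656]
tool_rot: [[0.999, -0.043, 0.0], [-0.043, -0.999, -0.0], [0.0, 0.0, -1.0]]
ft_force: [-0.7, -0.8, 2.4]
grip_width: 0.0001
```

Call:
arm_command(rows="1 0 0 1 0 0 0; 1 0 0 1 0 0 0; 1 0 0 0.5 0 0 0; 1 0 0 0.5 0 0 0; 1 0 0 0 0 0 0")

```text
time_s: 8.23
position: [0.6126, -0.0332, 0.1634]
tool_rot: [[0.999, -0.043, 0.001], [-0.043, -0.999, -0.001], [0.001, 0.001, -1.0]]
ft_force: [-1.5, -2.8, 6.6]
grip_width: 0.0
```

Call:
arm_command(rows="1 0 0 -10 0 0 0; 1 0 -25.4 0 0 0 0; 1 0 -25.4 0 0 0 0; 1 0 0 0 0 0 0; 1 0 0 0 0 0 0")

```text
time_s: 8.65
position: [0.6146, 0.0192, 0.1727]
tool_rot: [[0.999, -0.041, -0.0], [-0.041, -0.999, 0.0], [-0.0, -0.0, -1.0]]
ft_force: [-0.7, -0.3, -0.4]
grip_width: 0.0
```

Call:
arm_command(rows="1 0 0 2 0 0 0; 1 0 0 2 0 0 0; 1 0 0 1.5 0 0 0; 1 0 0 1.5 0 0 0; 1 0 0 0 0 0 0")

```text
time_s: 9.07
position: [0.6147, 0.0174, 0.1656]
tool_rot: [[0.999, -0.043, 0.0], [-0.043, -0.999, -0.0], [0.0, 0.0, -1.0]]
ft_force: [-0.9, -0.2, 1.4]
grip_width: 0.0
```

Call:
arm_command(rows="1 0 0 1 0 0 0; 1 0 0 1 0 0 0; 1 0 0 0.5 0 0 0; 1 0 0 0.5 0 0 0; 1 0 0 0 0 0 0")

```text
time_s: 9.48
position: [0.6148, 0.0176, 0.1634]
tool_rot: [[0.999, -0.043, 0.001], [-0.043, -0.999, -0.001], [0.001, 0.001, -1.0]]
ft_force: [-2.6, -2.6, 8.4]
grip_width: -0.0002
```

Call:
arm_command(rows="1 0 0 -10 0 0 0; 1 0 -25.4 0 0 0 0; 1 0 -25.4 0 0 0 0; 1 0 0 0 0 0 0; 1 0 0 0 0 0 0")

```text
time_s: 9.9
position: [0.6167, 0.0699, 0.1727]
tool_rot: [[0.999, -0.041, -0.0], [-0.041, -0.999, 0.0], [-0.0, -0.0, -1.0]]
ft_force: [0.4, -0.3, 1.4]
grip_width: -0.0001
```

Call:
arm_command(rows="1 0 0 2 0 0 0; 1 0 0 2 0 0 0; 1 0 0 1.5 0 0 0; 1 0 0 1.5 0 0 0; 1 0 0 0 0 0 0")

```text
time_s: 10.32
position: [0.6169, 0.0682, 0.1656]
tool_rot: [[0.999, -0.043, 0.0], [-0.043, -0.999, -0.0], [0.0, 0.0, -1.0]]
ft_force: [-0.6, -0.7, 1.8]
grip_width: -0.0
```

Call:
arm_command(rows="1 0 0 1 0 0 0; 1 0 0 1 0 0 0; 1 0 0 0.5 0 0 0; 1 0 0 0.5 0 0 0; 1 0 0 0 0 0 0")

```text
time_s: 10.73
position: [0.617, 0.0683, 0.1634]
tool_rot: [[0.999, -0.043, 0.001], [-0.043, -0.999, -0.001], [0.001, 0.001, -1.0]]
ft_force: [-1.7, -3.2, 7.0]
grip_width: 0.0003
```

Call:
arm_command(rows="1 0 0 0 0 0 0; 1 0 0 0 0 0 0; 1 0 0 0 0 0 0")

```text
time_s: 10.98
position: [0.617, 0.0683, 0.1634]
tool_rot: [[0.999, -0.043, 0.001], [-0.043, -0.999, -0.001], [0.001, 0.001, -1.0]]
ft_force: [-0.8, -3.5, 7.1]
grip_width: 0.0001
```

All six stopped at the same height. I'll lift clear and look.

Call:
arm_command(rows="1 0 0 -20 0 0 0; 1 0 0 -30 0 0 0; 1 -25 25 -30 0 0 0; 1 -25 25 -20 0 0 0; 1 0 0 0 0 0 0")

```text
time_s: 11.4
position: [0.5658, 0.021, 0.2639]
tool_rot: [[0.999, -0.045, 0.006], [-0.045, -0.999, -0.002], [0.006, 0.001, -1.0]]
ft_force: [0.6, -0.7, -0.7]
grip_width: 0.0002
```

Call:
arm_command(rows="1 -20 30 -10 0 0 0; 1 -20 30 0 0 0 0; 1 0 0 0 0 0 0; 1 0 0 0 0 0 0; 1 0 0 0 0 0 0")

```text
time_s: 11.82
position: [0.5251, -0.0346, 0.2692]
tool_rot: [[0.999, -0.043, -0.0], [-0.043, -0.999, 0.001], [-0.0, -0.001, -1.0]]
ft_force: [-0.5, 1.2, -0.9]
grip_width: 0.0001
```

Run:
```python
from h import *
s=readout.observe();m=eyes.camera_model('wrist');im=eyes.get_image('wrist');print(s['time_s'],s['position'],s['ft_force'])
cv2.imwrite('pics/w2.png',im[:,:,::-1]);cv2.imwrite('pics/top2.png',eyes.get_image('top')[:,:,::-1])
sc=eyes.get_image('scene');old=cv2.imread('pics/scene0.png')[:,:,::-1].copy()
cv2.imwrite('pics/s2.png',cv2.resize(np.vstack([old[150:235,210:350],sc[150:235,210:350]]),None,fx=3.4,fy=3.4,interpolation=cv2.INTER_CUBIC)[:,:,::-1])
for n,i in(('old',old),('new',sc)): print(n,[tuple(b[0].round(1)) for b in blobs(i,(225,172,275,222),170,(8,200))])
```

```text
11.8167 [ 0.52506237 -0.03462111  0.2692321 ] [-0.51465052  1.19145291 -0.92054948]
old [(np.float64(236.7), np.float64(180.3)), (np.float64(242.1), np.float64(186.9)), (np.float64(247.7), np.float64(193.5)), (np.float64(253.6), np.float64(200.9)), (np.float64(259.9), np.float64(208.2)), (np.float64(266.6), np.float64(216.1))]
new [(np.float64(236.6), np.float64(181.4)), (np.float64(242.1), np.float64(187.9)), (np.float64(247.7), np.float64(194.8)), (np.float64(253.6), np.float64(201.9)), (np.float64(260.0), np.float64(209.3)), (np.float64(266.4), np.float64(217.2))]
```

View pics/w2.png

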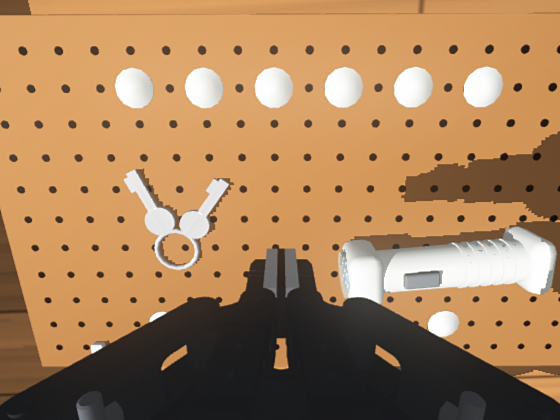

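View pics/s2.png

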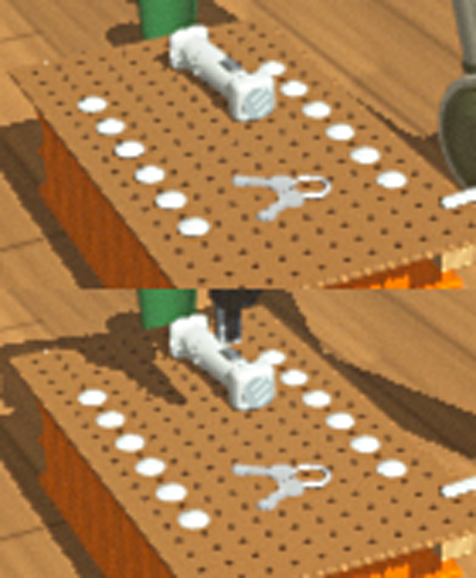

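The wrist view shows the row at pixel row ~88, evenly seated, with the keys and torch undisturbed. In the scene view all six heads dropped 1.0–1.3 px, which is about 4–5 mm. The tool is clear of everything, so I'm handing in.

```bash
python3 -c "
from rig import env
print(env.close_job())"
```

```text
the job is handed in; nothing more can be done
None
```

I pressed fasteners 1 to 6 home in order with the shut fingertips, then lifted clear and handed the job in at about 12 s. Between heads I made low hops, keeping the tip within about 1 cm of the heads.

**Pressing:** each head slid in under about 2–4 N and stopped at the same height, TCP z 0.1634–0.1635 m. The force at the stop was 6.6–8.4 N, well under the 40 N limit.

**Last checks:**
- **Fasteners:** the scene camera showed all six heads 1.0–1.3 px lower than at the start, which is about 4–5 mm.
- **Loose things:** by eye, the keys and torch looked unmoved in the before-and-after pictures. I did not measure them, or check the tin and tumbler afterwards, but the tool stayed above the tumbler on the way in and never went near the tin.
- **Disagreement:** the first arrival above fastener 1 was read before the arm had settled, so my correction put it about 5 mm off. I fixed that before touching anything. No check failed.

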